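Run down the wing nut of a hold-down clamp with fingertip strokes

ROBOT

A 6-joint arm with a two-finger parallel gripper is mounted at the origin on the work surface. World frame = base frame: x ahead of the robot, y to its left, z up, the work surface at z = 0. Lengths are in mm, angles in rad, forces in N, time in s.
With the tool pointing down it reaches from about 350 to 775 mm from the base axis. Payload 7.3 kg.
Tool frame: the origin (TCP) lies midway between the tips of the shut fingers; the grasp point (between the pads) lies 19 mm behind it; z points along the fingers, y is the line along which they close (so a half turn about z gives the same grasp; the last joint's range is limited). The gripper opens to 92 mm and grips with 3 to 60 N. Pads are 19 mm wide; open, the fingers measure 130 mm over their backs; the gripper's body (75 mm by 190 mm) begins 47 mm behind the grasp point.
Start: joints at [1.169, 0.342, 1.524, -0, 1.275, -0.146], TCP at [132.819, 507.941, 226.741] pointing down, gripper open.
Joint ranges: [-2.53, 2.53], [-0.77, 2.02], [0.04, 2.7], [-1, 4.14], [0.28, 2.66], [-3.11, 3.11]. Speed limits (rad/s): [2.57, 2.57, 3.14, 3.14, 3.14, 3.14].

INTERFACE

Orientations are given as [roll, pitch, yaw] about the fixed x, y, z axes, in that order (R = Rz(yaw) Ry(pitch) Rx(roll)).
In Python, from plant import bot gives the robot as it stands.
- The arm moves only by the tool jog_arm, never from a script. Its arguments are lists of equal length, an entry for each row: "dp": the shift along the tool's x, y, z in m, a list of three; "twist": the turn about the tool's z in degrees. A call has 1 to 10 rows; each row shifts and turns the commanded pose from where the row before left it, along the tool's axes as they then stand; what a row does not reach is not made up. A row lasts 1/8 s, in which the tool goes at most 62.5 mm and 10.7 degrees, less where a joint would pass 70% of its speed; a pose out of reach is approached as far as the arm can. A call is refused whole if a number of a shift passes 0.0625 or a number of a turn 10.7, either way. A call with a gripper value outside its range is refused whole. "jaw" is the finger opening in m, from 0 to 0.0918, set as the call begins (left out, the last holds). The fingers move at their own pace and stop on an object; the grip force is fixed at half the most. Time passes only in rows, so rows that do not move let the fingers close. It gives the time, the measured TCP pose, the force, the opening and the grip force at its end, in the units of the state.
- bot.get_obs(): the state, without advancing time (a new reading comes with each control period).
- bot.capture(name): name is "scene" or "top" or "wrist"; returns the picture (420x560x3 uint8, blue, green, red); there is no depth.
- bot.camera_params(name): a dict with "fx", "fy", "cx", "cy" (pixels), "R" (3x3) and "t" (3): a world point X has camera coordinates R X + t. Camera axes: x right, y down, z forward; pixel columns grow to the right and rows downward; lengths in mm; the calibration is good to about 2 mm. A picture is of the moment at which its call begins: read the wrist's pose just before it. camera_params takes no time and is no camera call; for the wrist camera it gives the pose at the moment of the call.
- bot.close_job(): hands the job in; it is judged then, once.
Trained networks look in the newest picture that a camera, given by its name, has taken for a name from the list of things; names that differ only in an ending like _2 or _b are one class to them, and where a whole thing is asked for, a point or a joint stands for the part that bears it (a point fixed in the world has none). Each returns a list of dicts, best first, with "confidence" (0 to 1); they miss things now and then, are a little off and sometimes report something else, mostly with a low value. They report only what shows in the picture. A call takes as long as a camera call.
- bot.find_in(camera, label): "bbox" ([centre column, centre row, width, height] in pixels, round what is visible of it).
- bot.masks_of(camera, label): "pixels" (420x560 bool, what is visible of it) and "bbox" ([centre column, centre row, width, height] in pixels, round what is visible of it).
The state is a dict: "time": time; "joint_positions": joint angles; "dq": joint speeds; "tau": joint torques, N m; "tool_pos": TCP position; "tcp_rot": TCP orientation; "contact_force": force on the tool from outside, world axes, zero at the start; "moment": the same for the moment, N m; "grip_width": finger opening in mm; "finger_force": force on a finger pad.
Only numpy, scipy, OpenCV 4.12 (cv2) and the standard library are available. Lean on these libraries where they do the work, as an engineer would, in place of code of your own. Each camera call takes 0.05 s, during which the arm holds its last target. There are 200 camera calls.

TASK

A housing is waiting under the strap of the hold-down clamp, but the big wing nut on top is still loose. Push its wings round clockwise (seen from above) with a fingertip, stroke after stroke, until the nut is run fully down to its stop, then leave it there with the hand clear. Only push the wings: do not pinch or grasp them, and leave the bush, the jar, the parts bin and the spanner where they are.

Things in the scene. Friction and masses are not known exactly. Their poses are not given: they have to be found in the camera images.
- fixture: Clamping fixture fixed to the bench, grey base plate 150 (x) by 260 (y) by 16 mm high. Origin: centre of the plate's underside, on the wing nut's vertical axis; z up. A fixed stud of 10 mm diameter on the axis ends 112 mm above the bench. Heel block 36 mm square at y = +60 mm, top at 46 mm.
- fence_top (a point): Middle of the top edge of the fence's face that looks at the nut. Dark steel fence, fixed, along the fixture's y: face 54 mm from the nut's axis on its +x side, 12 mm thick, y = -110 to +90 mm, top 92 mm above the bench. It leaves only 6 mm beside the wings' tips, so fingers hardly pass there: stroke the wings on the other sides.
- housing_top (a point): Centre of the top of the aluminium housing to be clamped, 60 by 60 mm, 46 mm above the bench, fixed on the plate against the fence.
- strap_top (a point): Point of the strap's top on the nut's axis. Dark steel strap 30 mm wide, 12 mm thick, along the fixture's y from -80 to +75 mm, bridging housing and heel block; it sinks with the nut: top 58 mm above the bench when the nut is home, up to 64.7 mm when loose.
- wing_nut (a joint): Turn of the wing nut about the vertical axis, rad; grows clockwise seen from above; 0 = backed right off, 9.5 = hard stop, fully down. Starts between 0.2 and 3. At 0 the wings point along the fixture's +x and -x; at q they are turned clockwise by q from there. Sinks 0.7 mm per rad. Turns stiffly (0.06 N m, about 2 N at the wing) and stays where left.
- nut_center (a point): On the wing nut's axis, half-way up its wings, 88 mm above the bench when home, up to 94.7 mm when loose. Steel nut, two straight opposite wings, 96 mm tip to tip, each 8.5 mm thick and 24 mm high (12 mm above and below this point), on a hub of 24 mm diameter; collar below of 26 mm diameter; 18 mm free height between wings and strap.
- bush: Loose brass bush standing on the base plate near its -x, +y corner, 32 mm diameter, 30 mm high, origin at the centre of its underside. Bystander.
- jar: Loose white jar with black lid, 60 mm diameter, 85 mm high, beside the fixture; origin at the centre of its underside. Bystander.
- bin: Loose small blue parts bin, 130 by 100 mm, 60 mm high, beside the fixture; origin at the centre of its underside. Bystander.
- spanner: Loose steel spanner 160 mm long lying flat on the bench on the robot's side of the fixture. Bystander.

How it is judged:
By the outcome, as a careful person would: the job done as asked, in the order asked, and still so for the second after the job is handed in, with the robot touching nothing.
It also fails if it takes over 61 s, if anything falls off the work surface, if the arm or the gripper's body presses on something with over 40 N, if the wrist force passes 120 N, or if a joint passes its speed limit or range.

## Working session

There is one attempt and no reset: what is moved stays moved. The work goes in short steps, Python scripts to look and compute and a tool call to move; the robot and the scene stay as the last step left them, time stands still between calls to the robot, and variables do not carry over. Pictures are saved under pics/ and viewed, at most 10 in all, crops included, and the job is handed in when it is done.

Besides the shell and the picture viewer there is one more tool, called after "Call:" as name([rows], argument=value, ...), one row to a line, values as JSON. jog_arm: Moves the arm, as the interface text tells. Its arguments: {"type":"object","properties":{"dp":{"type":"array"},"twist":{"type":"array"},"jaw":{"type":"number"}},"required":["dp","twist"]}

```bash
mkdir -p pics; ls; python3 - <<'E'
from plant import bot
import cv2,numpy as np
o=bot.get_obs(); print(o['time'],o['tool_pos'],o['tcp_rot'],o['grip_width'])
ims=[]
for c in('scene','top'):
    im=bot.capture(c); cv2.imwrite(f'pics/{c}0.png',im)
    p=bot.camera_params(c); print(c,{k:np.round(v,4).tolist() for k,v in p.items()})
    for l in('wing_nut','fixture','bush','jar','bin','strap_top','housing_top','fence_top'):
        r=bot.find_in(c,l); print(l,[(np.round(x['bbox'],1).tolist(),round(x['confidence'],2)) for x in r[:2]])
print(bot.get_obs()['time'])
E
```

```text
pics
0.0 [132.63147121 507.56287473 226.05243296] [-3.14009419e+00 -2.49530398e-04  2.88582234e+00] 91.7529216825708
scene {'fx': 518.6381, 'fy': 518.6381, 'cx': 271.0159, 'cy': 207.8745, 'R': [[-0.2389, 0.971, 0.0088], [0.6993, 0.1783, -0.6923], [-0.6738, -0.1592, -0.7216]], 't': [75.4184, -395.5411, 1566.4928]}
wing_nut [([184.1, 183.9, 7.3, 39.6], 0.53)]
fixture [([185.9, 207.4, 132.1, 85.9], 0.67)]
bush [([236.2, 196.1, 16.2, 21.7], 0.63)]
jar [([291.6, 223.9, 30.9, 43.6], 0.88)]
bin [([87.4, 185.2, 64.6, 56.5], 0.8)]
strap_top [([185.2, 187.4, 73.3, 46.3], 0.87)]
housing_top [([184.6, 206.2, 130.3, 80.1], 0.94)]
fence_top [([185.4, 206.0, 135.4, 83.4], 0.8)]
top {'fx': 537.2557, 'fy': 537.2557, 'cx': 285.3288, 'cy': 219.1709, 'R': [[0.0053, -0.9999, 0.011], [-0.9864, -0.007, -0.1644], [0.1645, -0.01, -0.9863]], 't': [72.9342, 596.6706, 1315.0825]}
wing_nut [([368.8, 212.2, 15.8, 38.8], 0.49)]
fixture [([361.8, 214.1, 100.4, 59.6], 0.74)]
bush []
jar [([270.7, 214.1, 22.6, 27.7], 0.55), ([367.0, 210.4, 59.2, 35.1], 0.18)]
bin [([363.2, 215.9, 102.5, 60.9], 0.66)]
strap_top [([366.8, 210.8, 61.8, 34.9], 0.9), ([362.4, 217.2, 104.7, 64.5], 0.66)]
housing_top [([362.4, 215.9, 103.0, 60.1], 0.59)]
fence_top [([361.4, 217.6, 104.5, 61.1], 0.71)]
0.9
```

View pics/top0.png

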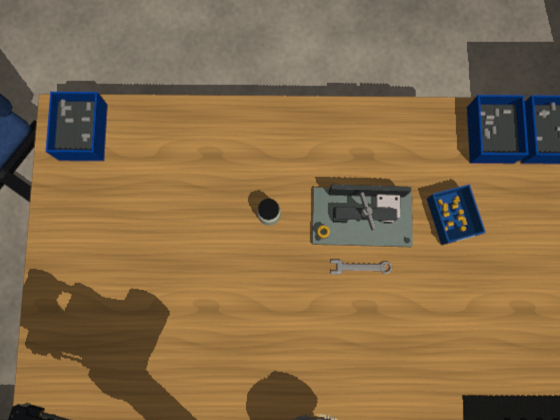

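View pics/scene0.png

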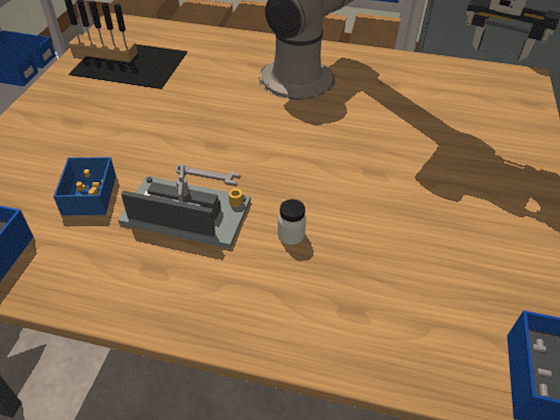

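Top view: fixture spans about (312–412, 186–247) with the fence on its upper (+x world) side. The wings run from (362,194) to (373,229), the bush is at (323,231), the jar at (269,210) and the bin at (457,214). The scene view agrees with this. I'll work out the rough pose next.

```bash
cat > h.py <<'E'
from plant import bot
import cv2,numpy as np
from scipy.spatial.transform import Rotation as Ro
def ray(p,uv,z):
    R=np.array(p['R']);t=np.array(p['t']);C=-R.T@t
    d=R.T@np.array([(uv[0]-p['cx'])/p['fx'],(uv[1]-p['cy'])/p['fy'],1]);return C+d*(z-C[2])/d[2]
def proj(p,X):
    c=np.array(p['R'])@np.array(X,float)+p['t'];return np.array([p['fx']*c[0]/c[2]+p['cx'],p['fy']*c[1]/c[2]+p['cy']])
E
python3 - <<'E'
from h import *
p=bot.camera_params('top')
m=bot.masks_of('top','wing_nut'); print(len(m),m[0]['confidence'],m[0]['bbox'])
ys,xs=np.nonzero(m[0]['pixels'])
P=np.array([ray(p,(x,y),104)[:2] for x,y in zip(xs,ys)]);c=P.mean(0);w,v=np.linalg.eigh(np.cov((P-c).T));print(c,np.sqrt(w),np.degrees(np.arctan2(v[1,1],v[0,1])))
for n,uv,z in (('tipA',(362,194),104),('tipB',(373,229),104),('fenceL',(330,186),92),('fenceR',(411,188),92),('cornLL',(312,246),16),('cornLR',(412,247),16)): print(n,ray(p,uv,z).round(1))
cv2.imwrite('pics/crop1.png',cv2.resize(cv2.imread('pics/top0.png')[170:260,300:425],None,fx=6,fy=6,interpolation=cv2.INTER_CUBIC))
w=bot.camera_params('wrist');o=bot.get_obs();Rt=Ro.from_euler('xyz',o['tcp_rot']).as_matrix();print(Rt.round(3))
C=-np.array(w['R']).T@w['t'];print('cam in tool',Rt.T@(C-o['tool_pos']), (np.array(w['R'])@Rt).round(3))
E
```

```text
2 0.55 [368.2, 213.2, 17.5, 41.7]
[ 606.00726694 -121.57053508] [ 5.89005714 24.60913115] -162.28892311661733
tipA [ 651.1 -111.   104. ]
tipB [ 564.3 -136.2  104. ]
fenceL [673.4 -33.5  92. ]
fenceR [ 669.9 -235.2   92. ]
cornLL [532.    7.1  16. ]
cornLR [ 531.1 -251.6   16. ]
[[-0.967  0.253  0.   ]
 [ 0.253  0.967  0.   ]
 [ 0.     0.    -1.   ]]
cam in tool [ 8.54033789e+01  5.52198057e-02 -1.57903594e+02] [[-0.     1.     0.001]
 [-0.95   0.    -0.311]
 [-0.311 -0.001  0.95 ]]
```

View pics/crop1.png

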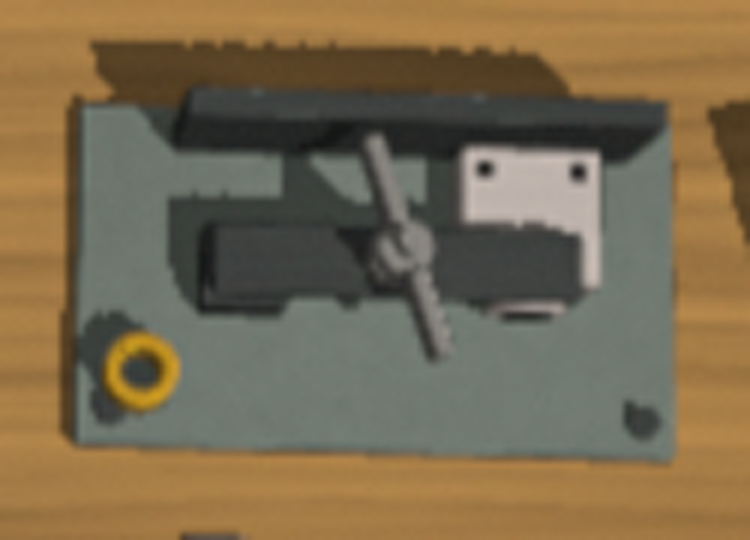

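The crop shows the nut at about (607, −123) in world coordinates. The wing points at about −162° (robot side), so q ≈ 2.8, and the fence lies on +x. I'm closing the fingers and moving over the start of the first stroke.

Call:
jog_arm([
  [-0.043,-0.038,0],
  [-0.043,-0.038,0],
  [-0.043,-0.038,0],
  [-0.043,-0.038,0],
  [-0.043,-0.038,0],
  [-0.043,-0.038,0],
  [-0.043,-0.038,0],
  [-0.043,-0.038,0],
  [-0.043,-0.038,0],
  [-0.043,-0.038,0],
], twist=[0,0,0,0,0,0,0,0,0,0], jaw=0)

```text
time: 2.2
tool_pos: [453.6, 29.7, 227.0]
tcp_rot: [3.141, 0.001, 2.885]
contact_force: [0.5, 0.4, 0.2]
grip_width: 1.0
finger_force: 0.0
```

Call:
jog_arm([
  [-0.043,-0.038,0],
  [-0.043,-0.038,0],
  [-0.043,-0.038,0],
  [-0.043,-0.038,0],
  [0,0,0],
  [0,0,0],
  [0,0,0],
  [0,0,0],
  [0,0,0],
  [0,0,0],
], twist=[0,0,0,0,9.6,9.6,9.6,9.6,9.6,9.6])

```text
time: 3.45
tool_pos: [580.6, -159.0, 226.6]
tcp_rot: [-3.142, -0.0, 1.875]
contact_force: [-0.1, -0.1, 0.2]
grip_width: 0.4
finger_force: 0.0
```

```bash
python3 - <<'E'
from h import *
o=bot.get_obs();print(o['time'],o['tool_pos'],np.degrees(o['tcp_rot']),o['contact_force'],o['grip_width'])
p=bot.camera_params('wrist');im=bot.capture('wrist')
for l,z in(('wing_nut',104),('strap_top',63)):
    for m in bot.masks_of('wrist',l)[:2]:
        ys,xs=np.nonzero(m['pixels'])
        P=np.array([ray(p,(x,y),z)[:2] for x,y in zip(xs,ys)]);c=P.mean(0);w,v=np.linalg.eigh(np.cov((P-c).T));print(l,m['confidence'],m['bbox'],c,np.sqrt(w),np.degrees(np.arctan2(v[1,1],v[0,1])))
# predicted fixture overlay
cv2.imwrite('pics/w1raw.png',im)
N=np.array([607,-123]);a=np.radians(-1)
F=lambda x,y,z:(*(N+[x*np.cos(a)-y*np.sin(a),x*np.sin(a)+y*np.cos(a)]),z)
for q in [(0,0,112),(54,-110,92),(54,90,92),(-75,-130,16),(-75,130,16),(-15,-80,63),(-15,75,63),(15,-80,63)]:
    u=proj(p,F(*q));cv2.drawMarker(im,tuple(int(t) for t in u),(0,0,255),0,8)
cv2.imwrite('pics/w1.png',im)
E
```

```text
3.45 [ 580.61623146 -159.03986174  226.60652937] [-1.79996157e+02 -1.23982915e-02  1.07425657e+02] [-0.11038057 -0.14516202  0.16119514] 0.4245509382339948
wing_nut 0.82 [336.5, 167.2, 126.3, 35.7] [ 608.06534533 -123.14797988] [ 5.29546992 25.09315937] -163.34510659127113
wing_nut 0.16 [319.2, 29.5, 39.7, 43.5] [564.2006758  -32.08577818] [6.92478383 7.75123611] 73.82960137491182
strap_top 0.9 [332.1, 161.3, 122.9, 173.4] [ 611.12553747 -124.11079071] [16.73766553 40.98875147] 86.63683905344293
```

View pics/w1.png

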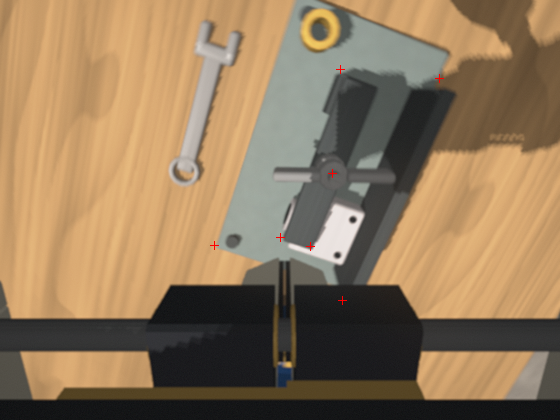

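The stud marker falls on the nut at (333,173), and the wing lies level at row 175, from column 275 to 395. That confirms the centre at (607.5, −123) and the wing angle at −163°. Next I descend behind the wing and start stroke 1.

Call:
jog_arm([
  [0,0,0.035],
  [0,0,0.035],
  [0,0,0.035],
  [0,0,0.036],
  [0.006,0,0],
  [0.006,0,0],
  [0.0065,-0.0018,0],
  [0.0065,-0.0018,0],
  [0.0065,-0.0018,0],
  [0.0065,-0.0018,0],
], twist=[0,0,0,0,0,0,10,10,10,10])

```text
time: 4.85
tool_pos: [569.8, -122.8, 88.1]
tcp_rot: [3.137, 0.0, 1.178]
contact_force: [1.5, -3.2, -1.3]
grip_width: 0.4
finger_force: 1.3
```

```bash
cat >> h.py <<'E'
N=np.array([607.5,-123.])
def rep(pic=None,z=102):
    o=bot.get_obs();y=np.degrees(o['tcp_rot'][2]);a=np.radians(y);d=o['tool_pos'][:2]-N
    print('t',o['time'],'pos',o['tool_pos'].round(1),'yaw',y.round(1),'phi',round(y+90,1),'rel tool xy',(d@[np.cos(a),np.sin(a)]).round(1),(d@[np.sin(a),-np.cos(a)]).round(1),'F',o['contact_force'].round(1),'j',o['joint_positions'].round(2))
    p=bot.camera_params('wrist');im=bot.capture('wrist')
    for m in bot.masks_of('wrist','wing_nut')[:1]:
        ys,xs=np.nonzero(m['pixels'])
        P=np.array([ray(p,(x,y),z)[:2] for x,y in zip(xs,ys)]);c=P.mean(0);w,v=np.linalg.eigh(np.cov((P-c).T));print('nut',m['confidence'],c.round(1),np.sqrt(w).round(1),np.degrees(np.arctan2(v[1,1],v[0,1])).round(1))
    if pic: cv2.imwrite(f'pics/{pic}.png',im)
E
python3 -c "
from h import *
rep('w2')"
```

```text
t 4.85 pos [ 569.8 -122.8   88.1] yaw 67.5 phi 157.5 rel tool xy -14.3 -34.9 F [ 1.5 -3.2 -1.3] j [-0.34  0.58  1.54 -0.    1.01  0.05]
nut 0.59 [ 610.  -119.2] [ 6.4 25.5] 149.6
```

View pics/w2.png

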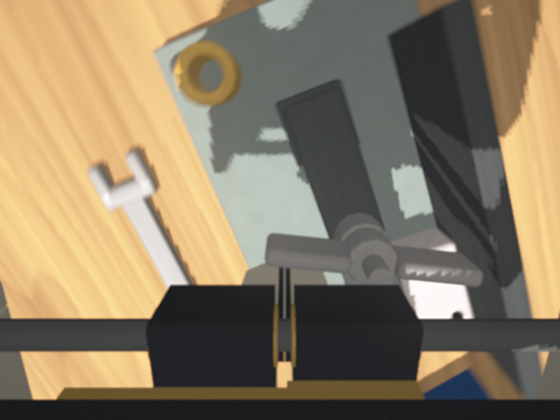

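The finger is pushing the left wing, whose tip is at (270,245). The nut is turning and the force is small. I'll finish stroke 1.

Call:
jog_arm([
  [0.0065,-0.0018,0],
  [0.0065,-0.0018,0],
  [0.0065,-0.0018,0],
  [0.0065,-0.0018,0],
  [0.0065,-0.0018,0],
  [0.0065,-0.0018,0],
  [0.0065,-0.0018,0],
  [0.0065,-0.0018,0],
], twist=[10,10,10,10,10,10,10,10])

```text
time: 5.95
tool_pos: [601.9, -84.6, 86.9]
tcp_rot: [-3.141, -0.0, -0.214]
contact_force: [-1.3, 1.3, -0.7]
grip_width: 0.7
finger_force: 0.9
```

```bash
python3 -c "
from h import *
rep('w3')"
```

```text
t 5.95 pos [601.9 -84.6  86.9] yaw -12.3 phi 77.7 rel tool xy -13.6 -36.4 F [-1.3  1.3 -0.7] j [-0.27  0.63  1.46  0.    1.05  1.52]
nut 0.76 [ 617.1 -124.8] [ 6.3 25. ] 79.1
```

View pics/w3.png

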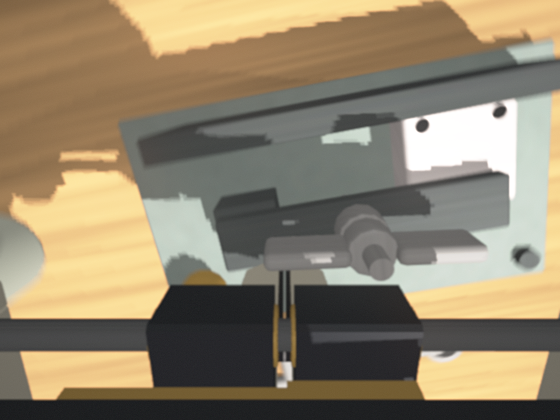

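The wing lies parallel to the finger face (φ ≈ 78°), so stroke 1 is done. Now I back off, lift, and swing 180° round to behind the other wing.

Call:
jog_arm([
  [-0.02,0,0],
  [0,0,-0.03],
  [0,0,-0.03],
  [-0.0061,0.0068,0],
  [-0.0061,0.0068,0],
  [-0.0061,0.0068,0],
  [-0.0061,0.0068,0],
  [-0.0061,0.0068,0],
  [-0.0061,0.0068,0],
  [-0.0061,0.0068,0],
], twist=[0,0,0,-10.6,-10.6,-10.6,-10.6,-10.6,-10.6,-10.6])

```text
time: 7.3
tool_pos: [559.7, -136.7, 146.8]
tcp_rot: [3.14, -0.0, 1.095]
contact_force: [0.3, 0.2, -1.0]
grip_width: 0.1
finger_force: 0.0
```

Call:
jog_arm([
  [-0.0061,0.0068,0],
  [-0.0061,0.0068,0],
  [-0.0061,0.0068,0],
  [-0.0061,0.0068,0],
  [-0.0061,0.0068,0],
  [-0.0061,0.0068,0],
  [-0.0061,0.0068,0],
  [-0.0061,0.0068,0],
  [-0.0061,0.0068,0],
  [-0.0061,0.0068,0],
], twist=[-10.6,-10.6,-10.6,-10.6,-10.6,-10.6,-10.6,-10.6,-10.6,-10.6])

```text
time: 8.55
tool_pos: [633.1, -166.4, 146.7]
tcp_rot: [-3.142, 0.002, 2.945]
contact_force: [-0.9, 0.5, 1.0]
grip_width: 0.3
finger_force: 0.0
```

```bash
python3 -c "
from h import *
rep('w4')"
```

```text
t 8.55 pos [ 633.1 -166.4  146.7] yaw 168.7 phi 258.7 rel tool xy -33.6 -37.5 F [-0.9  0.5  1. ] j [-0.37  0.64  1.25  0.    1.25 -1.75]
nut 0.65 [ 605.8 -127.1] [ 5.4 25.2] 78.6
```

View pics/w4.png

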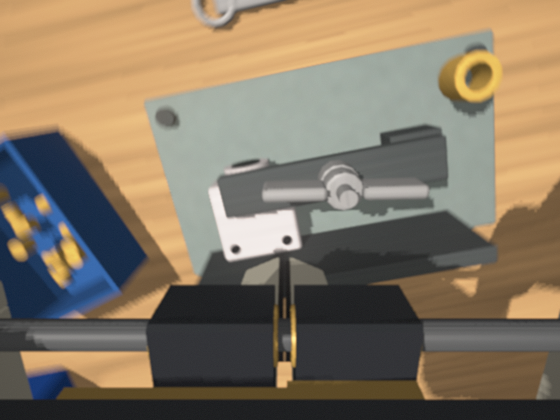

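The wing lies across columns 263–430 near row 190, with the finger column on its fence side and the fence further back, so there is clearance. Next I descend, approach and run stroke 2.

Call:
jog_arm([
  [0,0,0.03],
  [0,0,0.031],
  [0.006,0,0],
  [0.007,0,0],
  [0.007,0,0],
  [0.0065,-0.0018,0],
  [0.0065,-0.0018,0],
  [0.0065,-0.0018,0],
  [0.0065,-0.0018,0],
  [0.0065,-0.0018,0],
], twist=[0,0,0,0,0,10,10,10,10,10])

```text
time: 9.9
tool_pos: [582.7, -153.4, 86.5]
tcp_rot: [3.139, 0.004, 2.052]
contact_force: [3.0, -2.2, -1.5]
grip_width: 0.2
finger_force: 1.4
```

Call:
jog_arm([
  [0.0065,-0.0018,0],
  [0.0065,-0.0018,0],
  [0.0065,-0.0018,0],
  [0.0065,-0.0018,0],
  [0.0065,-0.0018,0],
  [0.0065,-0.0018,0],
], twist=[10,10,10,10,10,10])

```text
time: 10.65
tool_pos: [569.8, -116.7, 86.2]
tcp_rot: [3.139, 0.0, 1.005]
contact_force: [0.3, -2.3, 0.3]
grip_width: 0.5
finger_force: 1.2
```

```bash
python3 -c "
from h import *
rep()"
```

```text
t 10.65 pos [ 569.8 -116.7   86.2] yaw 57.6 phi 147.6 rel tool xy -14.9 -35.2 F [ 0.3 -2.3  0.3] j [-0.33  0.58  1.55 -0.    1.01  0.23]
nut 0.91 [ 611.3 -118.4] [ 6.4 25. ] 142.9
```

Tracking is good. Seven more rows take it to φ ≈ 77°.

Call:
jog_arm([
  [0.0065,-0.0018,0],
  [0.0065,-0.0018,0],
  [0.0065,-0.0018,0],
  [0.0065,-0.0018,0],
  [0.0065,-0.0018,0],
  [0.0065,-0.0018,0],
  [0.0065,-0.0018,0],
], twist=[10,10,10,10,10,10,10])

```text
time: 11.62
tool_pos: [601.2, -84.9, 85.1]
tcp_rot: [-3.141, 0.001, -0.212]
contact_force: [-2.1, 1.1, 0.3]
grip_width: 0.2
finger_force: 0.9
```

```bash
python3 -c "
from h import *
rep()"
```

```text
t 11.625 pos [601.2 -84.9  85.1] yaw -12.1 phi 77.9 rel tool xy -14.2 -35.9 F [-2.1  1.1  0.3] j [-0.27  0.63  1.47  0.    1.05  1.52]
nut 0.61 [ 618.  -124.7] [ 6.3 24.7] 80.0
```

Same state as after stroke 1, so I repeat the return.

Call:
jog_arm([
  [-0.02,0,0],
  [0,0,-0.03],
  [0,0,-0.03],
  [-0.0061,0.0068,0],
  [-0.0061,0.0068,0],
  [-0.0061,0.0068,0],
  [-0.0061,0.0068,0],
  [-0.0061,0.0068,0],
  [-0.0061,0.0068,0],
  [-0.0061,0.0068,0],
], twist=[0,0,0,-10.6,-10.6,-10.6,-10.6,-10.6,-10.6,-10.6])

```text
time: 12.98
tool_pos: [559.5, -137.1, 145.3]
tcp_rot: [3.141, -0.0, 1.098]
contact_force: [0.7, -0.2, 0.2]
grip_width: 0.3
finger_force: 0.0
```

Call:
jog_arm([
  [-0.0061,0.0068,0],
  [-0.0061,0.0068,0],
  [-0.0061,0.0068,0],
  [-0.0061,0.0068,0],
  [-0.0061,0.0068,0],
  [-0.0061,0.0068,0],
  [-0.0061,0.0068,0],
  [-0.0061,0.0068,0],
  [-0.0061,0.0068,0],
  [-0.0061,0.0068,0],
], twist=[-10.6,-10.6,-10.6,-10.6,-10.6,-10.6,-10.6,-10.6,-10.6,-10.6])

```text
time: 14.22
tool_pos: [633.0, -166.5, 145.2]
tcp_rot: [-3.142, 0.001, 2.948]
contact_force: [-0.2, 0.8, -0.4]
grip_width: 0.5
finger_force: 0.0
```

```bash
python3 -c "
from h import *
rep()"
```

```text
t 14.225 pos [ 633.  -166.5  145.2] yaw 168.9 phi 258.9 rel tool xy -33.4 -37.8 F [-0.2  0.8 -0.4] j [-0.37  0.65  1.25  0.    1.25 -1.75]
nut 0.68 [ 605.  -127.3] [ 5.6 24.9] 79.3
```

Call:
jog_arm([
  [0,0,0.03],
  [0,0,0.03],
  [0.006,0,0],
  [0.007,0,0],
  [0.007,0,0],
  [0.0065,-0.0018,0],
  [0.0065,-0.0018,0],
  [0.0065,-0.0018,0],
  [0.0065,-0.0018,0],
  [0.0065,-0.0018,0],
], twist=[0,0,0,0,0,10,10,10,10,10])

```text
time: 15.58
tool_pos: [582.9, -153.6, 86.6]
tcp_rot: [3.139, 0.004, 2.056]
contact_force: [1.9, -1.9, -0.4]
grip_width: 0.3
finger_force: 1.3
```

Call:
jog_arm([
  [0.0065,-0.0018,0],
  [0.0033,-0.0009,0],
  [0.0033,-0.0009,0],
  [0,0,0],
], twist=[10,5,5,0])

```text
time: 16.08
tool_pos: [574.4, -142.6, 86.2]
tcp_rot: [3.139, 0.002, 1.714]
contact_force: [0.8, -1.6, 1.4]
grip_width: -0.0
finger_force: 0.9
```

```bash
python3 -c "
from h import *
rep()"
```

```text
t 16.075 pos [ 574.4 -142.6   86.2] yaw 98.2 phi 188.2 rel tool xy -14.6 -35.6 F [ 0.8 -1.6  1.4] j [-0.37  0.6   1.52 -0.    1.02 -0.52]
nut 0.96 [ 605.5 -118.5] [ 6.2 24.9] 176.5
```

Call:
jog_arm([
  [0.0016,-0.0005,0],
  [0.0016,-0.0005,0],
  [0.0016,-0.0005,0],
  [0.0016,-0.0005,0],
], twist=[2.5,2.5,2.5,2.5])

```text
time: 16.68
tool_pos: [571.9, -138.2, 85.6]
tcp_rot: [3.139, 0.004, 1.538]
contact_force: [1.0, -11.9, 0.6]
grip_width: 0.1
finger_force: 5.6
```

Call:
jog_arm([
  [0.0016,-0.0005,0],
  [0.0016,-0.0005,0],
], twist=[2.5,2.5])

```text
time: 16.92
tool_pos: [571.1, -137.3, 85.6]
tcp_rot: [3.139, 0.007, 1.451]
contact_force: [-1.1, -20.6, -0.9]
grip_width: 0.4
finger_force: 10.5
```

The force rose from 2 N to 20 N at φ ≈ 173°, which is where the hard stop should be. I'll back off, lift clear and check.

Call:
jog_arm([
  [-0.01,0,0],
  [-0.015,0,0],
  [0,0,-0.04],
  [0,0,-0.05],
  [0,0,-0.05],
  [0,0,0],
  [0,0,0],
], twist=[0,0,0,0,0,0,0])

```text
time: 17.8
tool_pos: [567.0, -157.5, 224.0]
tcp_rot: [-3.14, -0.001, 1.452]
contact_force: [-0.3, 0.4, 0.2]
grip_width: 0.7
finger_force: 0.0
```

```bash
python3 -c "
from h import *
rep('w5',100)
p=bot.camera_params('wrist')
for m in bot.masks_of('wrist','fence_top')[:1]+bot.masks_of('wrist','strap_top')[:1]:
    ys,xs=np.nonzero(m['pixels']);P=np.array([ray(p,(x,y),60)[:2] for x,y in zip(xs,ys)],np.float32);print(m['confidence'],cv2.minAreaRect(P))
"
```

```text
t 17.8 pos [ 567.  -157.5  224. ] yaw 83.2 phi 173.2 rel tool xy -39.0 -36.1 F [-0.3  0.4  0.2] j [-0.4   0.46  1.34  0.    1.34 -0.28]
nut 0.84 [ 609.3 -123.1] [ 4.9 25.4] 173.8
0.63 ((612.8656005859375, -128.99093627929688), (247.19093322753906, 146.8654327392578), 88.73039245605469)
0.63 ((609.3782958984375, -127.3701171875), (96.18213653564453, 145.29376220703125), 27.374210357666016)
```

View pics/w5.png

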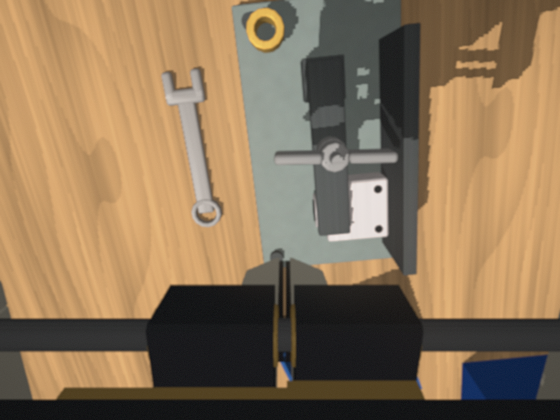

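The wing now lies at 173.8°. A fixture yaw of about −1.3° with q = 9.5 predicts 174.4°, so the nut is at its stop. The hand is clear and the bystanders have not moved.

```bash
python3 -c "
from plant import bot
print(bot.close_job())"
```

```text
the job is handed in; nothing more can be done
None
```

The wing nut is run fully down to its hard stop in three fingertip strokes. The hand is clear, the bush, jar, bin and spanner were left alone, and the job was handed in at about 18 s.

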